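# Discard the spent syringe and lock the sharps box

### The arm

A 6-joint arm with a two-finger parallel gripper is mounted at the origin on a cart in front of the work surface, level with it; the furniture and walls round the work are solid. World frame = base frame: x ahead of the robot, y to its left, z up, the work surface at z = 0. Lengths are in m, angles in rad, forces in N, time in s.
With the tool pointing down it reaches from about 0.275 to 0.875 m from the base axis. Payload 12.5 kg.
Tool frame: the origin (TCP) lies at the very end of the fingers, on their centre line; the grasp point (between the pads) lies 19 mm behind it; x points along the fingers, y is the direction in which the jaws open and shut, and the axes are right-handed (so a half turn about x gives the same grasp; the last joint's range is limited). The gripper opens to 85 mm and grips with 20 to 120 N. Pads are 22 mm wide; open, the fingers measure 114 mm over their backs; the gripper's body (76 mm by 85 mm) begins 54 mm behind the grasp point. The pads swing forward as they close: fully open they stand 13 mm farther back than shut.
Start: joints at [-1.27, 0.351, 1.652, -0, 1.139, -0.085], TCP at [0.207, -0.51, 0.231] pointing down, gripper open.
Joint ranges: [-2.75, 2.75], [-0.79, 2.1], [0.01, 2.65], [-1.57, 4.71], [0.07, 3.14], [-2.87, 2.87]. Speed limits (rad/s): [2.22, 2.22, 2.79, 3.14, 3.14, 3.14].

### API

Orientations are given as a 3x3 rotation matrix whose columns are the frame's x, y, z axes.
In Python, from bench import manip gives the robot as it stands. Calls block until the motion is done:
- manip.move_ptp(position, orientation): joint-space move of the TCP to a pose.
- manip.move_l(position, attitude=None, max_speed=0.15): straight line of the TCP; attitude=None keeps the orientation; max_speed is the mean speed in m/s.
- manip.move_j(angles): joint-space move.
- manip.set_gripper(opening, effort=None): opening from 0.0 (shut) to 1.0 (fully open); effort is the grip in N (None keeps the last); returns when the fingers have stopped.
- manip.dwell(seconds).
- manip.inverse_kinematics(position, orientation): joint angles nearest the present ones, or None.
- manip.grab_frame(name): name is "scene" or "top" or "wrist"; returns (picture, depth): 420x560x3 uint8, red, green, blue; 420x560 float32, m along the optical axis (not along the pixel's ray), 0 where there is no reading.
- manip.get_calibration(name): a dict with "camera_matrix" (3x3 intrinsics, pixels), "R" (3x3) and "t" (3): a world point X has camera coordinates R X + t. Camera axes: x right, y down, z forward; pixel columns grow to the right and rows downward; lengths in m; the calibration is good to about 2 mm. A picture is of the moment at which its call begins: read the wrist's pose just before it. get_calibration takes no time and is no camera call; for the wrist camera it gives the pose at the moment of the call.
A pose or a line that the arm cannot do raises manip.Unreachable and nothing moves.
- manip.sign_off(): hands the job in, once; it reports no verdict.
Trained networks look in the newest picture that a camera, given by its name, has taken for a name from the list of things; names that differ only in an ending like _2 or _b are one class to them, and where a whole thing is asked for, a point or a joint stands for the part that bears it (a point fixed in the world has none). Each returns a list of dicts, best first, with "confidence" (0 to 1); they miss things now and then, are a little off and sometimes report something else, mostly with a low value. They report only what shows in the picture. A call takes as long as a camera call. They do not tell look-alikes from the thing itself.
- manip.look_for(camera, name): "at" ([x, y, z] in m, in world coordinates, good to about 4 mm: the middle of the surface that is visible of it).
Readings, each from a call of its own:
- manip.current_time(): time.
- manip.current_qpos(): joint angles.
- manip.current_joint_vel(): joint speeds.
- manip.current_joint_torque(): joint torques, N m.
- manip.current_ee_pos(): TCP position.
- manip.current_tcp_rot(): TCP orientation.
- manip.current_force(): force on the tool from outside, world axes, zero at the start.
- manip.current_ft_torque(): the same for the moment, N m.
- manip.current_grip_width(): opening from 0.0 (shut) to 1.0 (fully open).
Only numpy, scipy, OpenCV 4.12 (cv2) and the standard library are available. Lean on these libraries where they do the work, as an engineer would, in place of code of your own. Each camera call takes 0.05 s, during which the arm holds its last target. There are 200 camera calls.

### The job

Drop the spent syringe, the one whose plunger is pushed fully in, through the mouth of the open sharps box, then slide the box's lid fully shut. Lock it by taking the retaining pin out of its parking hole on the side of the box and putting it down through the holes of the lid's tongue and the ledge under it until its collar rests on the tongue. Leave the loaded syringe and the single petri dish where they lie.

Things in the scene. Friction and masses are not known exactly. Their poses are not given: they have to be found in the camera images.
- sharps_box: white box fixed to the table, 260 (x) x 130 (y) x 80 (z) mm, walls 4 mm; origin: centre of its underside; -x end faces the robot. The front half (x -126 to -22, y -56 to +56 mm) is the open mouth, the rear half a fixed deck. Lid rails on the long sides reach z = 92 mm. Grey ledges 12 mm thick, 44 mm wide, each with a vertical hole, stick out at rim height: front end (lock), +y side (parking).
- mouth (a point): centre of the box's mouth at rim height, 80 mm above the table; axes as the box's. With the lid open, the part clear of lid and tongue runs from 52 mm in front of it (box -x) back to the tongue tip, (joint lid_panel - 88 mm) behind it (box +x): joint value minus 36 mm in all.
- lid_panel (a joint): sliding lid, grey plate 114 x 116 x 5 mm on top of the box: 0 = fully shut, larger = slid back along box +x over the deck (m, up to 0.140). 1.5 to 4 N moves it; it stays where left. Its front edge carries a tongue 30 mm long, 40 mm wide, 5 mm thick, whose 13 mm hole comes over the lock hole when shut; the tongue's top is then 6.5 mm above the ledge's top.
- lid_grip (a point): centre of the top of the upright rib by which the lid is slid (moves with it; box -x shuts it): 12 mm thick along box x (the slide direction), 44 mm long along box y, 28 mm tall, its top 33 mm above the box rim; a foot plate 24 x 56 mm, 3 mm thick, is round its foot.
- lock_hole (a point): centre of the lock hole at the top face of the front ledge (fixed to the box), 80 mm above the table; 13 mm wide, vertical, through 12 mm of ledge, open below; axes as the box's.
- park_hole (a point): centre of the parking hole at the top face of the side ledge, 80 mm above the table, 13 mm wide, where the pin stands at first.
- lock_pin: upright steel retaining pin, 76 mm long; origin at the middle of its tapered lower tip, z up along it. Shank 10 mm in diameter, z 0 to 36 mm (taper over the lowest 7 mm); collar 22 mm in diameter, 36 to 40 mm; round grip 16 mm in diameter, 40 to 76 mm. Starts standing in the parking hole, collar on the ledge.
- pin_collar (a point): centre of the underside of the pin's collar, 36 mm above its tip, on its axis.
- syringe_spent: small white syringe lying on the table, plunger pushed fully in, 85 mm long. Origin: middle of its underside; y runs along it (+y towards the tip, -y the thumb plate). Barrel 10 mm wide and 15 mm high from y = -26 to +30 mm; finger flange 25 mm wide and 16 mm high at y = -27 mm. Grip the barrel about its middle.
- syringe_loaded: syringe like the spent one, but its plunger drawn out 32 to 39 mm, so about 120 mm long (thumb plate at y about -78 mm in its frame, tip at +42 mm). Same origin and axes. To be left alone.
- petri_dish: single white lidded dish 59 mm in diameter, 15 mm high, lying on the table; origin at the middle of its underside. To be left alone.
There are look-alikes about, which are no part of the job. Leave any yellow look-alike of the lock_pin alone.

How it is judged:
By the outcome, as a careful person would: the job done as asked, in the order asked, and still so for the second after the job is handed in, with the robot touching nothing.
It also fails if it takes over 54 s, if anything falls off the work surface, if the arm or the gripper's body presses on something with over 40 N, if the wrist force passes 120 N, or if a joint passes its speed limit or range.

## Working session

There is one attempt and no reset: what is moved stays moved. The work goes in short steps, each a Python script; the robot and the scene stay as the last script left them, time stands still between calls to the robot, and variables do not carry over. Pictures are saved under pics/ and viewed, about 8 in all and at most 12, crops included, and the job is handed in when it is done.

```bash
mkdir -p pics; python3 - <<'E'
from bench import manip as m
import cv2,numpy as np
for c in("top","scene"):
    p,d=m.grab_frame(c); cv2.imwrite(f"pics/{c}0.png",p[:,:,::-1]); np.savez(f"{c}0.npz",p=p,d=d,**m.get_calibration(c))
    for n in["sharps_box","lid_grip","lock_pin","syringe_spent","syringe_loaded","petri_dish"]:
        print(c,n,[(np.round(r["at"],3).tolist(),round(r["confidence"],2)) for r in m.look_for(c,n)])
print(m.current_time())
E
```

```text
top sharps_box [([0.55, -0.202, 0.088], 0.66)]
top lid_grip [([0.616, -0.201, 0.086], 0.82)]
top lock_pin []
top syringe_spent [([0.468, -0.014, 0.011], 0.56)]
top syringe_loaded [([0.578, -0.014, 0.014], 0.62)]
top petri_dish [([0.688, 0.054, 0.013], 0.72)]
scene sharps_box [([0.535, -0.158, 0.071], 0.88)]
scene lid_grip [([0.613, -0.201, 0.088], 0.62)]
scene lock_pin [([0.641, -0.059, 0.048], 0.64), ([0.551, -0.109, 0.097], 0.58), ([0.571, -0.004, 0.009], 0.56)]
scene syringe_spent [([0.47, -0.016, 0.015], 0.57)]
scene syringe_loaded [([0.572, -0.007, 0.011], 0.87)]
scene petri_dish [([0.614, -0.196, 0.09], 0.41)]
0.7
```

View pics/top0.png

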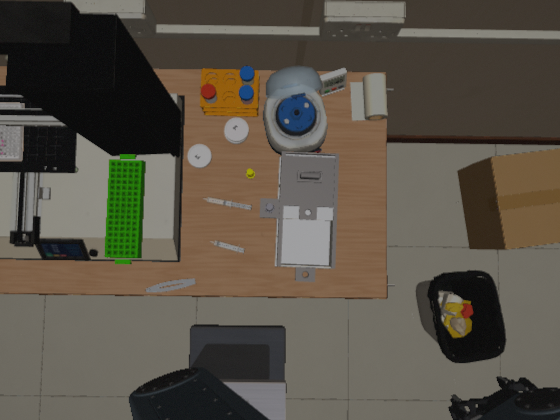

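View pics/scene0.png

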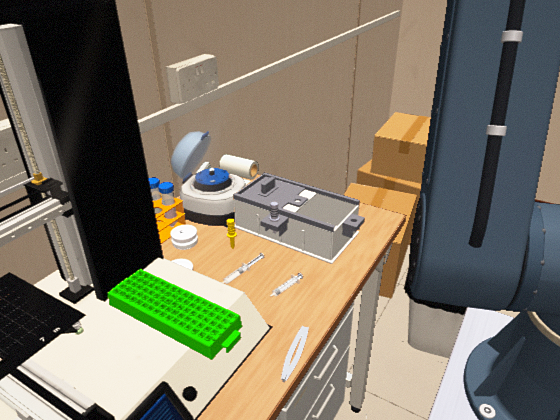

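The top view shows the box at cols 275–337, rows 152–268, and the lid's rib at (310,176). The pin is in the side ledge at (269,207) and the lock ledge is at (305,274). The spent (short) syringe is at (227,246), the loaded one at (228,203), and the yellow look-alike pin at (250,173).

```bash
cat > h.py <<'E'
import numpy as np
def load(f):
    z=np.load(f); return z["p"],z["d"],z["camera_matrix"],z["R"],z["t"]
def world(d,K,R,t):
    v,u=np.mgrid[:d.shape[0],:d.shape[1]]
    c=np.stack([(u-K[0,2])/K[0,0]*d,(v-K[1,2])/K[1,1]*d,d],-1)
    return (c-t)@R
def proj(X,K,R,t):
    c=np.asarray(X)@R.T+t; return (c@K.T)[...,:2]/c[...,2:]
E
python3 - <<'E'
from h import *; import cv2
p,d,K,R,t=load("top0.npz"); W=world(d,K,R,t)
sub=(slice(140,290),slice(190,350))
cv2.imwrite("pics/topc.png",cv2.resize(p[140:290,190:350][:,:,::-1],None,fx=5,fy=5,interpolation=cv2.INTER_CUBIC)[:600*2])
w=W[sub].reshape(-1,3)
box=(w[:,1]<-0.09)&(w[:,0]>.36)
for lo,hi in[(.074,.084),(.084,.097),(.105,.125)]:
    q=w[box&(w[:,2]>lo)&(w[:,2]<hi)]; print(lo,len(q),q.min(0).round(4),q.max(0).round(4),cv2.minAreaRect((q[:,:2]*1000).astype(np.float32)))
for (x,y) in [(227,246),(228,203)]:
    m=np.zeros(d.shape,bool); m[y-18:y+18,x-30:x+30]=1
    q=W[m&(W[...,2]>.005)&(W[...,2]<.03)&(W[...,1]>-.08)]; 
    pc=p[m&(W[...,2]>.005)&(W[...,2]<.03)&(W[...,1]>-.08)]
    print(len(q),q.mean(0),cv2.minAreaRect((q[:,:2]*1000).astype(np.float32)))
print(W[[207,274,212,173],[269,305,307,250]])
E
```

```text
0.074 1644 [ 0.3941 -0.2601  0.074 ] [ 0.7167 -0.092   0.084 ] ((556.6522216796875, -173.94049072265625), (165.04864501953125, 323.14080810546875), 88.26657104492188)
0.084 3498 [ 0.3948 -0.268   0.084 ] [ 0.7145 -0.0945  0.0968] ((555.56884765625, -179.90277099609375), (171.3899688720703, 319.4610595703125), 88.30955505371094)
0.105 158 [ 0.5505 -0.2227  0.1064] [ 0.6366 -0.1061  0.1235] ((601.299560546875, -160.02813720703125), (31.721614837646484, 141.20791625976562), 34.770713806152344)
229 [ 0.46875498 -0.01387969  0.0117657 ] ((464.5055236816406, -8.8126220703125), (139.44886779785156, 73.80445098876953), 86.21611022949219)
274 [ 0.57524986 -0.01128971  0.01131587] ((576.1465454101562, -8.346466064453125), (134.60792541503906, 84.82266235351562), 89.57426452636719)
[[ 0.55667121 -0.11273987  0.11956803]
 [ 0.40531403 -0.20186741 -0.00089831]
 [ 0.54964469 -0.19901962  0.08138332]
 [ 0.63774626 -0.06802424  0.07600113]]
```

View pics/topc.png

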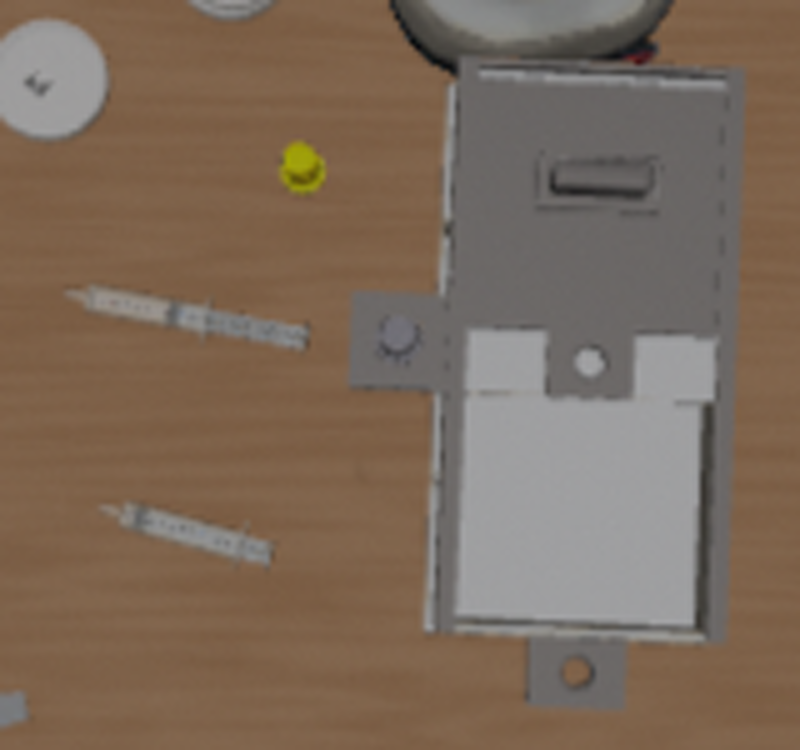

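```bash
cat >> h.py <<'E'
def ray(u,v,z,K,R,t):
    d=R.T@np.array([(u-K[0,2])/K[0,0],(v-K[1,2])/K[1,1],1]); c=-R.T@t
    return c+d*(z-c[2])/d[2]
E
python3 - <<'E'
from h import *
p,d,K,R,t=load("top0.npz")
P={}
for n,u,v,z in[("lock",577,672,.08),("tongue",590,361,.0865),("ribL",551,178,.113),("ribR",655,178,.113),("pintop",398,331,.12),("ledgeLf",350,386,.08),("ledgeLb",352,291,.08),
 ("tip",102,510,.008),("thumb",270,555,.008),("flange",241,545,.014),("Ltip",68,294,.008),("Lthumb",307,338,.008),
 ("railRf",726,638,.092),("railRb",744,70,.092),("frontL",430,631,.08),("yel",302,155,.076),("lockfl",527,700,.08),("lockfr",624,708,.08)]:
    P[n]=ray(190+(u+.5)/5-.5,140+(v+.5)/5-.5,z,K,R,t); print(n,P[n].round(4))
for a,b in[("lock","tongue"),("ribR","ribL"),("railRf","railRb"),("thumb","tip"),("Lthumb","Ltip"),("lockfr","lockfl")]:
    e=P[b]-P[a]; print(a,b,np.linalg.norm(e[:2]).round(4),np.arctan2(e[1],e[0]).round(4))
E
```

```text
lock [ 0.4099 -0.1958  0.08  ]
tongue [ 0.5497 -0.2     0.0865]
ribL [ 0.6288 -0.1799  0.113 ]
ribR [ 0.6295 -0.226   0.113 ]
pintop [ 0.5593 -0.1131  0.12  ]
ledgeLf [ 0.5373 -0.0917  0.08  ]
ledgeLb [ 0.5806 -0.0919  0.08  ]
tip [0.4802 0.0282 0.008 ]
thumb [ 0.4597 -0.053   0.008 ]
flange [ 0.4643 -0.0394  0.014 ]
Ltip [0.5844 0.0471 0.008 ]
Lthumb [ 0.5647 -0.069   0.008 ]
railRf [ 0.4265 -0.2612  0.092 ]
railRb [ 0.6826 -0.2683  0.092 ]
frontL [ 0.4273 -0.1294  0.08  ]
yel [ 0.6433 -0.0679  0.076 ]
lockfl [ 0.3971 -0.1734  0.08  ]
lockfr [ 0.3941 -0.2171  0.08  ]
lock tongue 0.14 -0.0297
ribR ribL 0.0461 1.5856
railRf railRb 0.2563 -0.0276
thumb tip 0.0838 1.3239
Lthumb Ltip 0.1178 1.4026
lockfr lockfl 0.0437 1.5025
```

```bash
cat >> h.py <<'E'
from bench import manip as m
import cv2
YB=-0.029
def att(phi):
    c,s=np.cos(phi),np.sin(phi); return np.array([[0,c,s],[0,s,-c],[-1,0,0.]])
def best(pos,phi):
    q0=m.current_qpos(); o=[]
    for f in(phi,phi+np.pi):
        q=m.inverse_kinematics(pos,att(f))
        if q is not None: o.append((np.abs(np.array(q)-q0).max(),f))
    return att(min(o)[1])
def shot(name,cam="wrist"):
    c=m.get_calibration(cam); p,d=m.grab_frame(cam); cv2.imwrite(f"pics/{name}.png",p[:,:,::-1]); np.savez(f"{name}.npz",p=p,d=d,**c)
def st(s=""):
    print(s,"t",round(m.current_time(),2),"ee",np.round(m.current_ee_pos(),4),"F",np.round(m.current_force(),1),"grip",round(float(m.current_grip_width()),3))
E
python3 - <<'E'
from h import *
P=[.470,-.0124,.16]; A=best(P,-.247)
m.move_ptp(P,A); m.set_gripper(.5,effort=30); st(); print(np.round(m.current_qpos(),2)); shot("w1"); print([ (np.round(r["at"],4),r["confidence"]) for r in m.look_for("wrist","syringe_spent")])
E
```

```text
t 3.23 ee [ 0.47   -0.0125  0.16  ] F [0.2 0.8 0.2] grip 0.497
[-0.13  0.3   1.92 -0.    0.92  0.12]
[(array([ 0.4711, -0.0155,  0.013 ]), 0.63)]
```

View pics/w1.png

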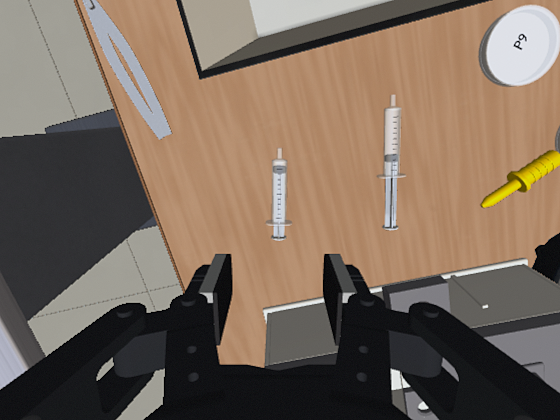

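The wrist view shows the spent syringe at (279,150–238), centred between the fingers, and the loaded one at (392,95–230). I'll grasp the spent one.

```bash
python3 - <<'E'
from h import *
m.move_l([.470,-.0124,.004],max_speed=.12); st("down")
m.set_gripper(0,effort=30); st("grip")
m.move_l([.470,-.0124,.15],max_speed=.2); st("lift")
P=[.484,-.198,.15]; A=best(P,YB); m.move_ptp(P,A); st("over"); shot("w2")
E
```

```text
down t 4.78 ee [ 0.4704 -0.0124  0.0045] F [-0.   0.6 -0.4] grip 0.499
grip t 5.17 ee [ 0.4703 -0.0124  0.0044] F [-0.8  0.6  4.9] grip 0.105
lift t 6.06 ee [ 0.4694 -0.0123  0.1491] F [ 0.  -0.1 -0.6] grip 0.101
over t 6.83 ee [ 0.4836 -0.1972  0.1491] F [ 0.2  0.8 -0.3] grip 0.105
```

View pics/w2.png

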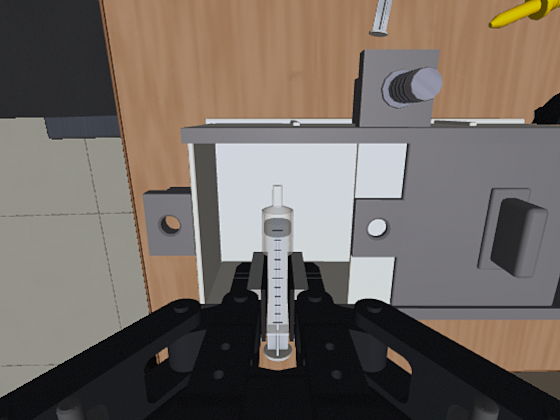

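```bash
python3 - <<'E'
from h import *
m.move_l([.484,-.198,.078],max_speed=.15); m.set_gripper(.35); m.dwell(.3); st("open")
m.move_l([.484,-.198,.17],max_speed=.2); st("up"); shot("w3")
p,d,K,R,t=load("w2.npz")
for n,u,v,z in[("lock",172,223,.08),("tongue",377,227,.0865),("pintop",427,83,.12),("collar",408,90,.084),("ribtop",519,236,.113),("ledge1",361,50,.08),("ledge2",437,51,.08)]: print(n,ray(u,v,z,K,R,t).round(4))
E
```

```text
open t 8.14 ee [ 0.484 -0.198  0.078] F [0.3 0.1 0.8] grip 0.35
up t 8.75 ee [ 0.4836 -0.1978  0.1691] F [-0.6  0.2  0. ] grip 0.35
lock [ 0.4135 -0.1959  0.08  ]
tongue [ 0.55   -0.2005  0.0865]
pintop [ 0.56   -0.1149  0.12  ]
collar [ 0.5644 -0.116   0.084 ]
ribtop [ 0.6239 -0.1989  0.113 ]
ledge1 [ 0.5367 -0.0929  0.08  ]
ledge2 [ 0.5812 -0.0947  0.08  ]
```

View pics/w3.png

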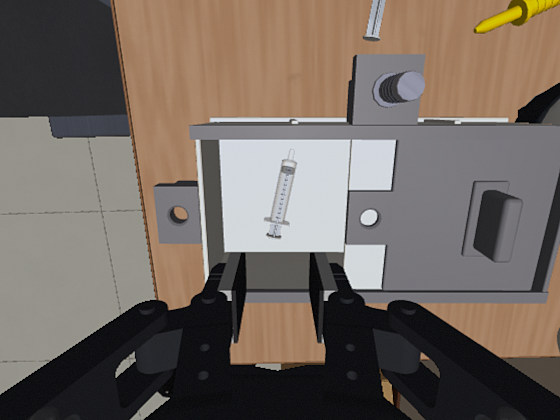

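The syringe lies inside the box at (283,195) in the picture. Next is the lid.

```bash
python3 - <<'E'
from h import *
P=[.627,-.203,.16]; m.move_ptp(P,best(P,YB)); m.set_gripper(.45)
m.move_l([.627,-.203,.097],max_speed=.12); st("down")
m.set_gripper(0,effort=40); st("grip")
b=np.array([np.cos(YB),np.sin(YB),0]); p0=np.array([.627,-.203,.097])
m.move_l(p0-b*.13,max_speed=.08); st("slid")
f0=m.current_force()[0]
for s in np.arange(.132,.149,.0015):
    m.move_l(p0-b*s,max_speed=.05); f=m.current_force()[0]; print(round(s,4),round(f,1),np.round(m.current_ee_pos(),4))
    if f>f0+12 or f>20: break
E
```

```text
down t 10.35 ee [ 0.6274 -0.2032  0.0977] F [-0.2  0.1  1. ] grip 0.455
grip t 10.7 ee [ 0.6276 -0.2032  0.0981] F [-0.   0.8  5.9] grip 0.129
slid t 12.47 ee [ 0.4977 -0.1993  0.0981] F [-0.9  1.8  8.7] grip 0.132
0.132 -0.3 [ 0.4957 -0.1993  0.0981]
0.1335 0.2 [ 0.4943 -0.1992  0.0981]
0.135 0.7 [ 0.4928 -0.1992  0.0981]
0.1365 0.2 [ 0.4913 -0.1991  0.0981]
0.138 8.6 [ 0.4911 -0.1991  0.0982]
0.1395 17.8 [ 0.491  -0.1992  0.0982]
```

```bash
python3 - <<'E'
from h import *
m.set_gripper(.45); m.move_l([.491,-.199,.18],max_speed=.2); st("up"); shot("w4")
E
```

```text
up t 14.93 ee [ 0.4905 -0.1988  0.1792] F [ 0.6  0.4 -1.1] grip 0.447
```

View pics/w4.png

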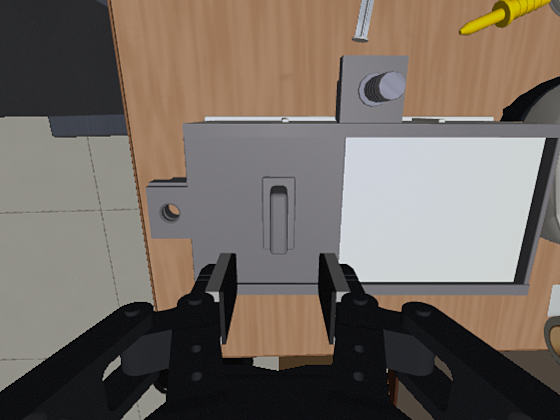

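```bash
python3 - <<'E'
from h import *
p,d,K,R,t=load("w4.npz")
a=cv2.resize(p[185:240,140:200],None,fx=8,fy=8,interpolation=cv2.INTER_CUBIC); b=cv2.resize(p[45:130,330:415],None,fx=5.2,fy=5.2,interpolation=cv2.INTER_CUBIC)[:440]
im=np.zeros((442,480+442,3),np.uint8); im[:440,:480]=a; im[:440,480:922]=b
cv2.imwrite("pics/c4.png",cv2.resize(im[:,:,::-1],None,fx=.86,fy=.86))
for n,u,v,z in[("tongue",171,211,.0865),("pintop",391,86,.12),("rib",278,220,.113)]: print(n,ray(u,v,z,K,R,t).round(4))
print("cam",(-R.T@t).round(3)); W=world(d,K,R,t); print(W[86,391],W[200,190],W[220,278])
E
```

```text
tongue [ 0.4128 -0.196   0.0865]
pintop [ 0.5592 -0.1154  0.12  ]
rib [ 0.4922 -0.1966  0.113 ]
cam [ 0.494 -0.128  0.322]
[ 0.55914135 -0.11546281  0.12028587] [ 0.42775512 -0.18798018  0.08640536] [ 0.49216635 -0.19598234  0.11488449]
```

View pics/c4.png

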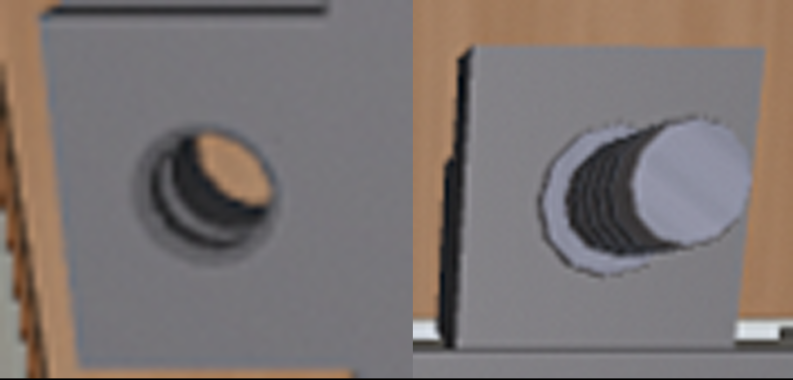

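```bash
python3 - <<'E'
from h import *
p,d,K,R,t=load("w4.npz")
h=ray(169.6,212.7,.0865,K,R,t); g=ray(391.9,85.0,.12,K,R,t); print(h,g)
P=[g[0],g[1],.165]; m.move_ptp(P,best(P,YB)); m.move_l([g[0],g[1],.089],max_speed=.12); st("down")
m.set_gripper(0,effort=60); m.dwell(.1); st("grip"); e=np.array(m.current_ee_pos()); F=m.current_force(); 
m.move_l([g[0],g[1],.18],max_speed=.12); st("lift")
T=[g[0]+h[0]-g[0],h[1],.18]; m.move_l(T,max_speed=.2); m.move_l([h[0],h[1],.148],max_speed=.12); m.dwell(.2); st("over"); shot("w5")
E
```

```text
[ 0.41162177 -0.19724074  0.0865    ] [ 0.55971339 -0.1149209   0.12      ]
down t 16.27 ee [ 0.56   -0.1153  0.0897] F [-0.2  0.1  1.4] grip 0.448
grip t 16.71 ee [ 0.5602 -0.1151  0.09  ] F [-1.9  0.3  5.4] grip 0.169
lift t 17.62 ee [ 0.5593 -0.1148  0.1792] F [-0.8 -0.2  0.2] grip 0.167
over t 19.23 ee [ 0.412  -0.1974  0.1487] F [ 0.2  0.8 -0.5] grip 0.168
```

View pics/w5.png

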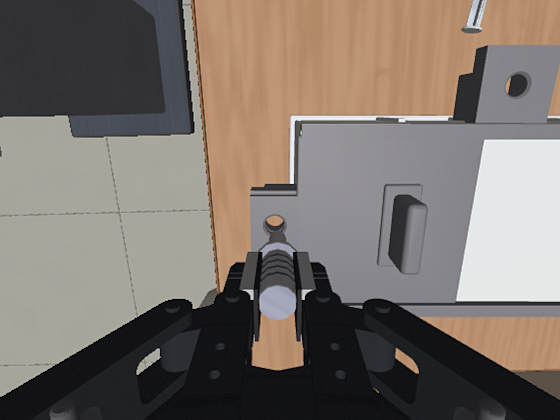

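The pin is held above the hole, which is at (275,222). I'll overlay the predicted outlines to check the alignment.

```bash
python3 - <<'E'
from h import *
p,d,K,R,t=load("w5.npz")
s=6; im=cv2.resize(p[200:325,235:330],None,fx=s,fy=s,interpolation=cv2.INTER_CUBIC)[:,:,::-1].copy()
a=np.linspace(0,2*np.pi,60)
def circ(c,z,r,col):
    X=np.stack([c[0]+r*np.cos(a),c[1]+r*np.sin(a),0*a+z],1); u=(proj(X,K,R,t)-[235,200]+.5)*s-.5
    cv2.polylines(im,[u.round().astype(np.int32)],True,col,1)
ax=(.412,-.1974); zt=.1027
circ(ax,zt+.076,.008,(0,0,255)); circ(ax,zt+.036,.011,(0,0,255)); circ(ax,zt+.007,.005,(0,0,255))
circ((.41162,-.19724),.0865,.0065,(0,255,0))
cv2.imwrite("pics/c5.png",cv2.resize(im,None,fx=.79,fy=.79))
E
```

```text
(no output)
```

View pics/c5.png

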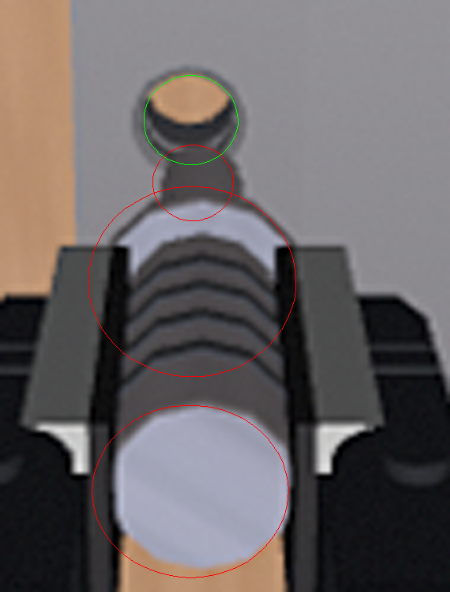

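```bash
python3 - <<'E'
from h import *
p,d,K,R,t=load("w5.npz"); W=world(d,K,R,t); w=W[280:325,250:305].reshape(-1,3)
print(W[302,278],W[236,262],W[255,277]); zt=W[302,278][2]; q=w[np.abs(w[:,2]-zt)<.0025]; print(len(q),cv2.minEnclosingCircle((q[:,:2]*1000).astype(np.float32)),q.mean(0))
print("hole",ray(235+190/4.74-.4,200+118/4.74-.4,.0865,K,R,t)); 
z=W[220:275,255:300].reshape(-1,3); zc=z[(z[:,2]>.12)&(z[:,2]<.15)]; print(np.histogram(zc[:,2],6))
E
```

```text
[ 0.41329629 -0.19726248  0.17793939] [ 0.4028928  -0.20505452  0.0855645 ] [ 0.413196   -0.18899579  0.15222189]
1283 ((412.8875732421875, -196.4713897705078), 13.85039234161377) [ 0.41312049 -0.19599232  0.17835902]
hole [ 0.41157124 -0.1969198   0.0865    ]
(array([ 40,   1,   0,  14, 340, 100]), array([0.12007414, 0.12505984, 0.13004555, 0.13503125, 0.14001696,
       0.14500266, 0.14998837]))
```

```bash
python3 - <<'E'
from h import *
x,y=.412-.0014,-.1972
m.move_l([x,y,.148]); m.dwell(.1); st()
for z in np.r_[np.arange(.136,.115,-.003),np.arange(.112,.0945,-.003),.0955,.0945]:
    m.move_l([x,y,z],max_speed=.05); F=m.current_force(); print(round(z,4),np.round(F,1),np.round(m.current_ee_pos(),4))
    if F[2]>15 or np.hypot(F[0],F[1])>15: break
st()
E
```

```text
t 19.63 ee [ 0.4106 -0.1972  0.1481] F [-0.2  0.1 -0.7] grip 0.173
0.136 [ 0.5  0.5 -0.7] [ 0.4104 -0.1971  0.1356]
0.133 [ 0.2  0.  -0.5] [ 0.4106 -0.1972  0.1329]
0.13 [ 0.1  0.4 -0.6] [ 0.4105 -0.1971  0.1299]
0.127 [-0.5 -0.3 -0.2] [ 0.4105 -0.1971  0.1268]
0.124 [-0.3  0.4 -0.4] [ 0.4105 -0.1971  0.1238]
0.121 [ 0.1 -0.3  0.1] [ 0.4105 -0.1971  0.1208]
0.118 [-0.7 -0.3 -1. ] [ 0.4105 -0.1971  0.1178]
0.115 [-0.1  0.4 -0.3] [ 0.4105 -0.1972  0.1148]
0.112 [ 0.6  0.6 -1.2] [ 0.4105 -0.1971  0.1118]
0.109 [ 0.6  0.1 -0.9] [ 0.4105 -0.1972  0.1088]
0.106 [0.1 0.5 0.4] [ 0.4105 -0.1971  0.1058]
0.103 [1.1 0.4 0.4] [ 0.4105 -0.1971  0.1028]
0.1 [-1.   1.2 -1.6] [ 0.4105 -0.1972  0.0998]
0.097 [-0.2  0.5 -0.1] [ 0.4105 -0.1972  0.0968]
0.0955 [-0.7  2.5  9.8] [ 0.4113 -0.1974  0.0962]
0.0945 [-1.   5.3 19.9] [ 0.4118 -0.1975  0.0959]
 t 23.77 ee [ 0.4118 -0.1975  0.0959] F [-1.   5.3 19.9] grip 0.164
```

Collar contact came at exactly the predicted height. Now I'll release the pin, retreat and look.

```bash
python3 - <<'E'
from h import *
x,y=.4106,-.1972
m.move_l([x,y,.0965],max_speed=.05); m.set_gripper(.4); m.dwell(.2); st("rel")
m.move_l([x,y,.19],max_speed=.15); P=[.44,-.24,.22]; m.move_ptp(P,best(P,YB)); st("up"); shot("w6")
p,d,K,R,t=load("w6.npz"); W=world(d,K,R,t)
for n,X in[("pintop",[.411,-.197,.1265]),("lidrib",[.491,-.198,.113])]:
    u,v=proj(X,K,R,t).round().astype(int); print(n,u,v); q=W[v-25:v+25,u-25:u+25].reshape(-1,3); q=q[(q[:,2]>X[2]-.006)&(q[:,2]<X[2]+.01)]; print(len(q),np.median(q,0) if len(q) else 0)
shot("s6","scene")
a=p[:,:,::-1]; b=cv2.imread("pics/s6.png")
cv2.imwrite("pics/c6.png",np.hstack([cv2.resize(a[60:360,100:400],(400,400)),cv2.resize(b[150:290,220:360],(400,400))]))
E
```

```text
rel t 24.55 ee [ 0.4106 -0.1972  0.0965] F [-0.6 -0.2  0.6] grip 0.401
up t 25.68 ee [ 0.4399 -0.2403  0.219 ] F [-0.4 -0.4  0.3] grip 0.4
pintop 233 154
396 [ 0.41236481 -0.19686194  0.12630584]
lidrib 343 150
847 [ 0.4926835  -0.19711805  0.11419006]
```

View pics/c6.png

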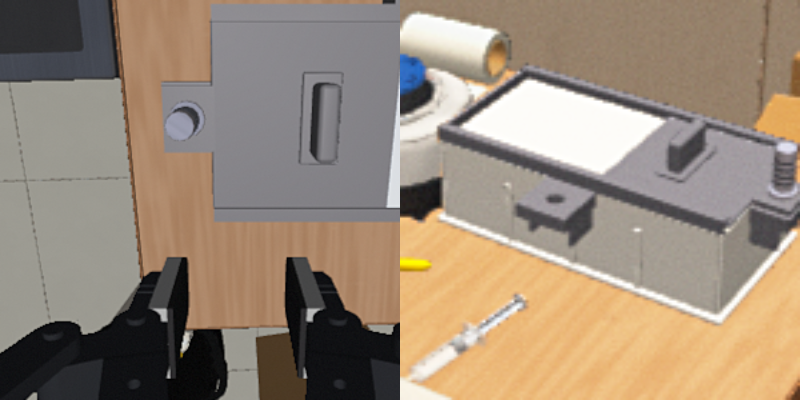

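The pin is seated and the lid is shut. The yellow look-alike needs a comparison before and after.

```bash
python3 - <<'E'
import cv2,numpy as np
f=lambda n:cv2.resize(cv2.imread(f"pics/{n}.png")[200:320,160:330],(400,282))
w=lambda n,a:cv2.resize(cv2.imread(f"pics/{n}.png")[a],(400,282))
cv2.imwrite("pics/c7.png",np.vstack([np.hstack([f("scene0"),f("s6")]),np.hstack([w("w1",np.s_[80:260,360:560]),w("w4",np.s_[0:120,340:560])])]))
E
```

```text
(no output)
```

View pics/c7.png

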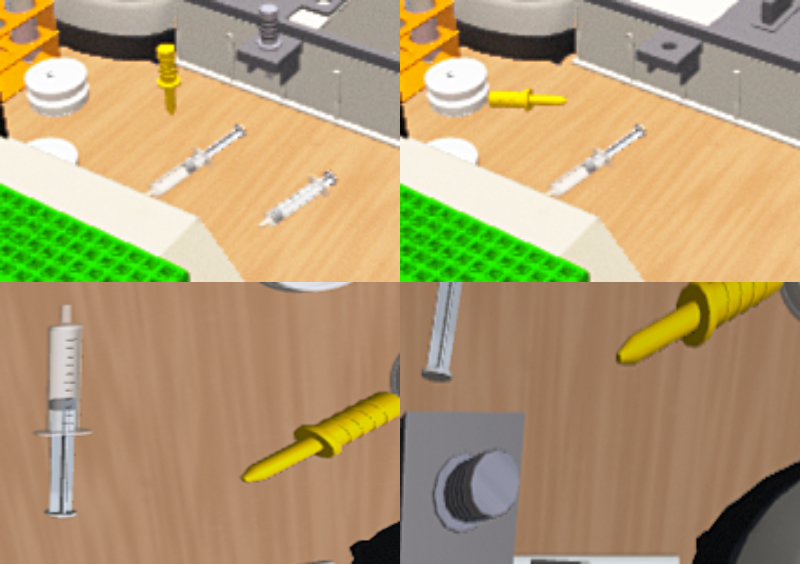

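```bash
python3 - <<'E'
from h import *
shot("t6","top")
for f in("top0","scene0","w1","w2","w3","w4","w5","s6","t6"):
    p,d,K,R,t=load(f+".npz"); W=world(d,K,R,t); c=p.astype(int)
    k=(c[...,0]>120)&(c[...,1]>100)&(c[...,2]<60)&(abs(c[...,0]-c[...,1])<60)&(d>0)&(abs(W[...,0]-.65)<.12)&(abs(W[...,1]+.04)<.1)
    q=W[k]; print(f,len(q),q.min(0).round(3) if len(q) else "",q.max(0).round(3) if len(q) else "")
a,b=load("top0.npz"),load("t6.npz")
g=lambda p:p[120:260,185:262].astype(int)
D=np.abs(g(a[0])-g(b[0])).sum(2)>90; v,u=np.nonzero(D); print("changed px",len(v)); 
n,l,s,c=cv2.connectedComponentsWithStats(D.astype(np.uint8)); print([(r[:5]+[185,120,0,0,0]).tolist() for r in s[1:] if r[4]>4])
print(m.current_time())
E
```

```text
top0 65 [ 0.631 -0.076 -0.002] [ 0.661 -0.055  0.079]
scene0 186 [ 0.629 -0.129 -0.001] [ 0.699 -0.057  0.078]
w1 1181 [ 0.648 -0.069  0.008] [ 0.717 -0.034  0.023]
w2 775 [ 0.648 -0.07  -0.001] [ 0.698 -0.051  0.023]
w3 959 [ 0.647 -0.07  -0.001] [ 0.713 -0.049  0.024]
w4 1046 [ 0.648 -0.07  -0.001] [ 0.72  -0.045  0.023]
w5 0  
s6 196 [ 0.644 -0.082 -0.002] [ 0.719 -0.032  0.021]
t6 162 [ 0.647 -0.068 -0.003] [ 0.721 -0.035  0.025]
changed px 206
[[238, 144, 12, 25, 119], [247, 169, 8, 9, 41], [220, 243, 14, 7, 39], [235, 247, 2, 4, 5]]
25.825
```

```bash
python3 -c "
from h import *
m.sign_off(); st('done')"
```

```text
the job is handed in; nothing more can be done
the job is handed in; nothing more can be done
```

The job is done and handed in at about 26 s, with the robot clear of everything.

- **Syringe:** I dropped the spent syringe through the mouth, and the wrist camera then showed it lying inside the box.
- **Lid:** I slid the lid until it hit its stop. It travelled about 137 mm and the force rose to 18 N there.
- **Pin:** I moved the pin from the parking hole down through the tongue and ledge. The collar met the tongue at the predicted height, with force rising to 20 N. After release the pin's top measured z = 0.126 m, as expected for a seated collar, and the pin stood upright.
- **Left alone:** comparing top pictures from before and after showed no change at the loaded syringe or the petri dishes.

**Yellow look-alike pin:** it did not stay as it was. In the first pictures it stood upright on its tip, but it was already lying flat in the first wrist picture at about 3 s. By then the arm had only moved through free air, with the TCP at z ≥ 0.16 m and well away from it. It seems to have toppled by itself. I did not touch it and left it where it lay.

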